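Set out the stone samples on their swatches

ROBOT

A 7-joint arm with a two-finger parallel gripper is mounted at the origin on the work surface; the furniture and walls round the work are solid. World frame = base frame: x ahead of the robot, y to its left, z up, the work surface at z = 0. Lengths are in m, angles in rad, forces in N, time in s.
With the tool pointing down it reaches from about 0.35 to 0.9 m from the base axis. Payload 7.2 kg.
Tool frame: the origin (TCP) lies at the very end of the fingers, on their centre line; the grasp point (between the pads) lies 19 mm behind it; z points along the fingers, y is the line along which they close (so a half turn about z gives the same grasp; the last joint's range is limited). The gripper opens to 85 mm and grips with 20 to 120 N. Pads are 22 mm wide; open, the fingers measure 114 mm over their backs; the gripper's body (76 mm by 85 mm) begins 54 mm behind the grasp point. The pads swing forward as they close: fully open they stand 13 mm farther back than shut.
Start: joints at [-1.19, 0.411, -0.013, 1.596, 0.006, 1.134, -0.082], TCP at [0.271, 0.563, 0.207] pointing down, gripper open.
Joint ranges: [-2.95, 2.95], [-0.29, 1.99], [-1.47, 1.44], [0.14, 2.54], [-1.03, 4.17], [0.13, 1.85], [-2.86, 2.86]. Speed limits (rad/s): [2.39, 2.39, 3.01, 3.01, 3.14, 3.14, 3.14].

INTERFACE

Orientations are given as a unit quaternion [x, y, z, w].
In Python, from plant import env gives the robot as it stands.
- The arm moves only by the tool carry_out, never from a script. Its argument "rows" is a list of rows, each a list of 3 entries, a list of its own where there are three numbers: the opening, from 0 (shut) to 1 (fully open), then the shift along the tool's x, y, z in cm, then the turn about the tool's z in degrees. A call has 1 to 10 rows; each row is the pose to reach, as a shift and turn from the pose commanded when the call began, along the tool's axes at that moment; what a row does not reach only later rows make up. A row lasts 1/8 s, in which the tool goes at most 62.5 mm and 10.7 degrees, less where a joint would pass 70% of its speed; a pose out of reach is approached as far as the arm can. A call with a gripper value outside its range is refused whole. The fingers move at their own pace and stop on an object; the grip force is fixed at half the most. Time passes only in rows, so rows that repeat a pose let the fingers close. It gives the time, the measured TCP pose, the force, the opening and the grip force at its end, in the units of the state.
- env.observe(): the state, without advancing time (a new reading comes with each control period).
- env.get_image(name): name is "side" or "top" or "wrist"; returns a dict with "frame" (420x560x3 uint8, blue, green, red), "fx", "fy", "cx", "cy" (pixels), "rvec" (rotation vector, rad) and "tvec" (3), from world to camera coordinates, as OpenCV has them. Camera axes: x right, y down, z forward; pixel columns grow to the right and rows downward; lengths in m; the calibration is good to about 2 mm. The wrist camera is an equidistant fisheye: a pixel r from the principal point sees the ray r / f radians off the axis. A picture is of the moment at which its call begins. There is no depth.
- env.hand_in(): hands the job in; it is judged then, once.
Trained networks look in the newest picture that a camera, given by its name, has taken for a name from the list of things; names that differ only in an ending like _2 or _b are one class to them, and where a whole thing is asked for, a point or a joint stands for the part that bears it (a point fixed in the world has none). Each returns a list of dicts, best first, with "score" (0 to 1); they miss things now and then, are a little off and sometimes report something else, mostly with a low value. They report only what shows in the picture. A call takes as long as a camera call. They do not tell look-alikes from the thing itself.
- env.recognise(camera, target): "at" ([x, y, z] in m, in world coordinates, good to about 4 mm: the middle of the surface that is visible of it).
- env.masks_of(camera, target): "mask" (420x560 bool, what is visible of it).
The state is a dict: "clock": time; "qpos": joint angles; "dq": joint speeds; "joint_efforts": joint torques, N m; "position": TCP position; "eef_rot": TCP orientation; "ft_force": force on the tool from outside, world axes, zero at the start; "wrist_torque": the same for the moment, N m; "grip_width": opening from 0.0 (shut) to 1.0 (fully open); "finger_force": force on a finger pad.
Only numpy, scipy, OpenCV 4.12 (cv2) and the standard library are available. Lean on these libraries where they do the work, as an engineer would, in place of code of your own. Each camera call takes 0.05 s, during which the arm holds its last target. There are 200 camera calls.

TASK

Put every loose stone sample with the swatch tile of its own colour: lay the red collar and the green collar flat in the middle of their swatches, each with the core of its colour standing upright inside it, right down on the tile, and stand the blue core, which has no collar, upright in the middle of the blue swatch. Put the stones down gently, let go of everything, and neither push nor knock over the white squeeze bottle.

Things in the scene. Friction and masses are not known exactly. Their poses are not given: they have to be found in the camera images.
- red_swatch: target: square brick-red polished stone tile, 100 x 100 x 10 mm thick, lying flat, fixed to the worktop, with a thin pale circle of 68 mm diameter round its centre; origin at the centre of its underside, z up, x and y along its sides
- green_swatch: target: square dark green polished stone tile, 100 x 100 x 10 mm thick, lying flat, fixed to the worktop, with a thin pale circle of 68 mm diameter round its centre; origin at the centre of its underside, z up, x and y along its sides
- blue_swatch: target: square deep blue polished stone tile, 100 x 100 x 10 mm thick, lying flat, fixed to the worktop, with a thin pale circle of 68 mm diameter round its centre; origin at the centre of its underside, z up, x and y along its sides
- red_collar: loose brick-red stone ring lying flat, outer diameter 58 mm, hole 36 mm right through, 20 mm high, about 0.1 kg; origin at the centre of its underside, z along the hole's axis
- green_collar: loose dark green stone ring lying flat, outer diameter 58 mm, hole 36 mm right through, 20 mm high, about 0.1 kg; origin at the centre of its underside, z along the hole's axis
- red_core: loose brick-red stone cylinder standing upright on the worktop, 20 mm in diameter, 90 mm tall, about 0.08 kg; origin at the centre of its lower end, z along it
- green_core: loose dark green stone cylinder standing upright on the worktop, 20 mm in diameter, 90 mm tall, about 0.08 kg; origin at the centre of its lower end, z along it
- blue_core: loose deep blue stone cylinder standing upright on the worktop, 20 mm in diameter, 90 mm tall, about 0.08 kg; origin at the centre of its lower end, z along it
- bottle: bystander: white plastic squeeze bottle with a spout, standing loose, 38 mm in diameter, 117 mm tall; origin at the centre of its underside, z up
There are look-alikes about, which are no part of the job. What is shaped like the red_collar but purple is not meant.

How it is judged:
By the outcome, as a careful person would: the job done as asked, in the order asked, and still so for the second after the job is handed in, with the robot touching nothing.
It also fails if it takes over 125 s, if anything falls off the work surface, if the arm or the gripper's body presses on something with over 40 N, if the wrist force passes 120 N, or if a joint passes its speed limit or range.

## Working session

There is one attempt and no reset: what is moved stays moved. The work goes in short steps, Python scripts to look and compute and a tool call to move; the robot and the scene stay as the last step left them, time stands still between calls to the robot, and variables do not carry over. Pictures are saved under pics/ and viewed, at most 14 in all, crops included, and the job is handed in when it is done.

Besides the shell and the picture viewer there is one more tool, called after "Request:" as a command line: name --argument value ..., lists and objects as JSON in quotes. carry_out: Moves the arm, as the interface text tells. Its arguments: {"type":"object","properties":{"rows":{"type":"array"}},"required":["rows"]}

```bash
ls; mkdir -p pics; python3 - <<'E'
from plant import env
import cv2
s=env.observe()
print({k:(v if not hasattr(v,'tolist') else [round(float(x),3) for x in __import__('numpy').ravel(v)]) for k,v in s.items()})
for c in ("top","side"):
    im=env.get_image(c); cv2.imwrite(f"pics/{c}0.png",im["frame"]); print(c,im["fx"],im["cx"],im["cy"],im["rvec"],im["tvec"])
    for t in "red_swatch green_swatch blue_swatch red_collar green_collar red_core green_core blue_core bottle".split():
        print(t,[(round(float(d["score"]),2),[round(float(x),3) for x in d["at"]]) for d in env.recognise(c,t)])
E
```

```text
pics
{'clock': 0.0, 'qpos': [-1.19, 0.412, -0.013, 1.597, 0.006, 1.134, -0.082], 'dq': [-0.001, 0.001, 0.0, -0.0, -0.0, -0.001, -0.001], 'joint_efforts': [0.001, -60.064, 0.682, -29.942, 0.014, 0.011, 0.0], 'position': [0.271, 0.563, 0.206], 'eef_rot': [0.223, 0.975, -0.001, -0.0], 'ft_force': [0.129, 0.432, 0.543], 'wrist_torque': [-0.067, 0.038, -0.001], 'finger_force': 0.0, 'grip_width': 0.9965620789623791}
top 468.6738976186461 272.97406673346586 204.88150977885905 [ 2.12153513 -2.17353994  0.16933601] [0.01913896 0.44156738 1.4434378 ]
red_swatch [(0.88, [0.589, -0.173, 0.01])]
green_swatch [(0.7, [0.365, -0.316, 0.01])]
blue_swatch [(0.56, [0.4, 0.344, 0.014])]
red_collar [(0.64, [0.298, -0.456, 0.02]), (0.6, [0.433, -0.136, 0.021])]
green_collar [(0.6, [0.504, -0.257, 0.025])]
red_core [(0.54, [0.439, 0.071, 0.086])]
green_core [(0.38, [0.39, 0.217, 0.092])]
blue_core [(0.39, [0.403, 0.344, 0.009])]
bottle [(0.67, [0.478, 0.453, 0.064])]
side 422.2258618324805 277.2563566239437 215.96005527884734 [ 2.04668043 -0.39863298  0.23630741] [-0.41107433  0.12494584  1.16048453]
red_swatch [(0.78, [0.582, -0.182, 0.01])]
green_swatch [(0.66, [0.362, -0.33, 0.01])]
blue_swatch [(0.69, [0.392, 0.333, 0.011])]
red_collar [(0.84, [0.291, -0.471, 0.019]), (0.83, [0.429, -0.143, 0.018])]
green_collar [(0.83, [0.504, -0.261, 0.012])]
red_core [(0.64, [0.444, 0.064, 0.055])]
green_core [(0.65, [0.392, 0.212, 0.048])]
blue_core [(0.72, [0.482, -0.027, 0.057])]
bottle [(0.71, [0.475, 0.451, 0.045]), (0.56, [0.39, 0.333, 0.011])]
```

View pics/top0.png

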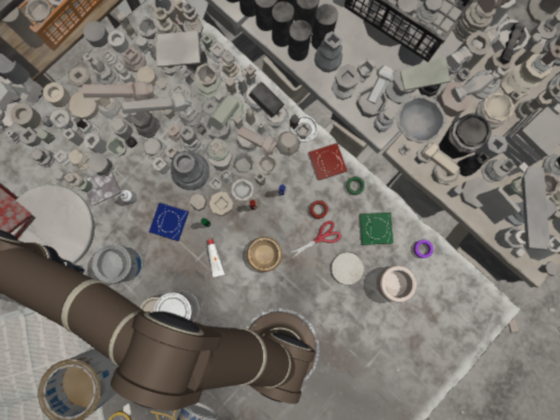

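View pics/side0.png

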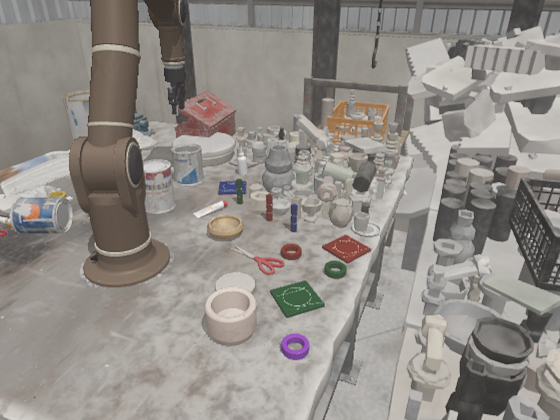

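Top view: red swatch (328,162), green swatch (376,228), blue swatch (169,222). Red ring (318,209), green ring (355,185) and purple ring (423,249). Cores: red (252,204), green (205,223), blue (281,189). Bottle (126,196).

The two candidates for red_collar are (318,209), which is brick-red and fits, and (423,249), which is purple and isn't meant. I'll confirm this in a crop while measuring.

```bash
cat > h.py <<'E'
from plant import env
import numpy as np, cv2
from scipy.optimize import least_squares
from scipy.spatial.transform import Rotation as Ro
DIM={'collar':(.029,0,.02),'core':(.01,0,.09)}
def project(im,P):
    K=np.array([[im['fx'],0,im['cx']],[0,im['fy'],im['cy']],[0,0,1.]])
    return cv2.projectPoints(np.float64(P),np.float64(im['rvec']),np.float64(im['tvec']),K,None)[0][:,0]
def model(name,z0,p):
    if 'swatch' in name:
        c,s=np.cos(p[2]),np.sin(p[2]); q=np.array([[1,1],[1,-1],[-1,-1],[-1,1]])*.05
        q=q@np.array([[c,s],[-s,c]])+p[:2]
        return np.vstack([np.c_[q,np.full(4,h)] for h in (0,.01)])
    r,_,H=DIM[name.split('_')[1]]; a=np.linspace(0,2*np.pi,40)
    q=np.c_[r*np.cos(a),r*np.sin(a)]+p[:2]
    return np.vstack([np.c_[q,np.full(40,z0+h)] for h in (0,H)])
def cmask(f,name,uv,rad):
    hsv=cv2.cvtColor(f,cv2.COLOR_BGR2HSV); h=hsv[...,0].astype(int); s=hsv[...,1]
    hue={'red':0,'green':75,'blue':118}[name.split('_')[0]]
    d=np.abs((h-hue+90)%180-90)
    m=((d<(10 if hue!=75 else 20))&(s>90)).astype(np.uint8)
    w=np.zeros_like(m); cv2.circle(w,tuple(int(round(v)) for v in uv),rad,1,-1); m&=w
    n,l,st,_=cv2.connectedComponentsWithStats(m); 
    return (l==1+np.argmax(st[1:,4])) if n>1 else None
def locate(im,name,xy,z0=0,rad=None):
    H=.01 if 'swatch' in name else DIM[name.split('_')[1]][2]
    uv=project(im,[[*xy,z0+H/2]])[0]
    rad=rad or (34 if 'swatch' in name else 22)
    m=cmask(im['frame'],name,uv,rad)
    if m is None: return None
    c=max(cv2.findContours(m.astype(np.uint8),cv2.RETR_EXTERNAL,cv2.CHAIN_APPROX_NONE)[0],key=cv2.contourArea)
    hull=cv2.convexHull(c).astype(np.float32); M=cv2.moments(hull); t=np.array([M['m10'],M['m01']])/M['m00']
    def cen(p):
        h=cv2.convexHull(project(im,model(name,z0,p)).astype(np.float32)); m_=cv2.moments(h)
        return np.array([m_['m10'],m_['m01']])/m_['m00'],m_['m00']
    p=np.array([*xy,0.]); 
    s=least_squares(lambda q:cen([*q,p[2]])[0]-t,xy,diff_step=1e-3,x_scale=.1)
    a=cen([*s.x,0])[1]
    return s.x,M['m00'],a,m
def rel(x,y,z,yaw=None):
    """shift in tool axes (cm) and turn (deg) to TCP x,y,z, yaw = direction angle (deg) of the closing line"""
    s=env.observe(); R=Ro.from_quat(s['eef_rot']).as_matrix()
    d=R.T@(np.array([x,y,z])-s['position'])*100
    cur=np.degrees(np.arctan2(R[1,1],R[0,1])); t=0
    if yaw is not None: t=-((yaw-cur+90)%180-90)
    return np.round(d,1).tolist(),round(float(t),1)
def st(s=None):
    s=s or env.observe(); return dict(t=round(s['clock'],2),p=np.round(s['position'],4).tolist(),F=np.round(s['ft_force'],1).tolist(),w=round(s['grip_width'],3),f=round(s['finger_force'],1))
E
python3 - <<'E'
from h import *
I={c:env.get_image(c) for c in('top','side')}
G=dict(red_swatch=(.589,-.173),green_swatch=(.365,-.32),blue_swatch=(.396,.338),red_collar=(.431,-.14),green_collar=(.504,-.259),red_core=(.441,.068),green_core=(.39,.215),blue_core=(.482,-.027))
for n,xy in G.items():
    for c in I:
        r=locate(I[c],n,xy)
        print(n,c,None if r is None else (np.round(r[0],4).tolist(),r[1],round(r[2],0)))
f=I['top']['frame']; cv2.imwrite('pics/crop.png',cv2.resize(f[140:270,140:450],(800,335),interpolation=cv2.INTER_CUBIC))
f=I['side']['frame']; cv2.imwrite('pics/crop2.png',cv2.resize(f[165:365,200:400],(600,600),interpolation=cv2.INTER_CUBIC))
print(env.observe()['qpos'])
E
```

```text
red_swatch top ([0.5859, -0.1726], 870.0, 952.0)
red_swatch side ([0.5866, -0.1717], 713.5, 813.0)
green_swatch top ([0.3628, -0.3179], 893.5, 1009.0)
green_swatch side ([0.3379, -0.3368], 83.5, 1390.0)
blue_swatch top ([0.4008, 0.3428], 928.5, 1012.0)
blue_swatch side ([0.3851, 0.3496], 179.0, 390.0)
red_collar top ([0.4284, -0.1361], 227.0, 274.0)
red_collar side ([0.4292, -0.1356], 243.0, 308.0)
green_collar top ([0.5044, -0.2586], 180.0, 278.0)
green_collar side ([0.5051, -0.2685], 2.5, 370.0)
red_core top ([0.4446, 0.0723], 34.0, 60.0)
red_core side ([0.4452, 0.0763], 115.0, 171.0)
green_core top ([0.3914, 0.2216], 29.5, 66.0)
green_core side None
blue_core top ([0.4931, -0.0208], 20.0, 65.0)
blue_core side ([0.5228, 0.0549], 7.0, 169.0)
[-1.1901982   0.41110982 -0.01269168  1.59619854  0.00561644  1.13427054
 -0.08218632]
```

View pics/crop.png

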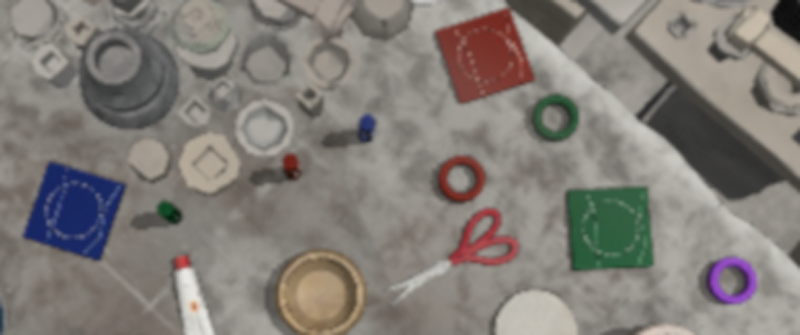

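View pics/crop2.png

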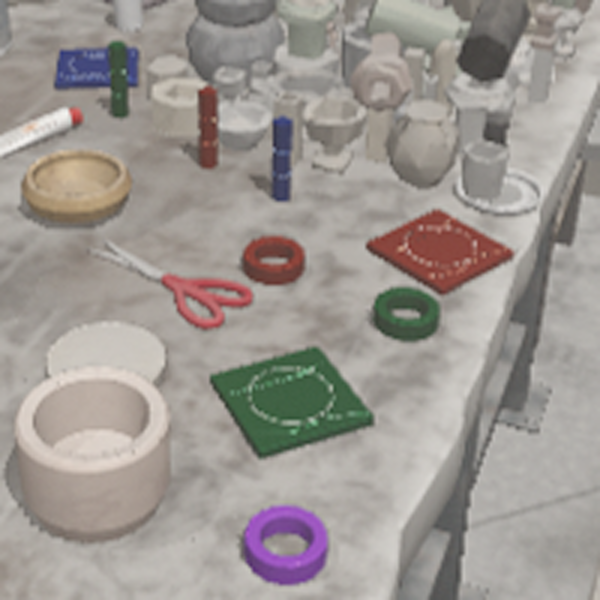

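The crop confirms it: the brick-red ring at crop (461,178) is the red_collar, and the purple one at (732,281) is not. Next I'll improve the colour masks.

```bash
python3 - <<'E'
s=open('h.py').read()
a=s.index("    hsv=cv2"); b=s.index("    w=np.zeros_like")
s=s[:a]+'''    B,G,R=[f[...,i].astype(int) for i in range(3)]
    m={'red':(R-np.maximum(G,B)),'green':(G-np.maximum(R,B)),'blue':(B-np.maximum(G,R))}[name.split('_')[0]]
    m=(m>{'red':22,'green':10,'blue':18}[name.split('_')[0]]).astype(np.uint8)
'''+s[b:]
open('h.py','w').write(s)
E
cat > m.py <<'E'
from h import *
G=dict(red_swatch=(.586,-.172),green_swatch=(.3628,-.318),blue_swatch=(.396,.338),red_collar=(.4288,-.136),green_collar=(.504,-.259),red_core=(.445,.074),green_core=(.39,.221),blue_core=(.49,-.021))
E
python3 - <<'E'
from m import *
I={c:env.get_image(c) for c in('top','side')}
for n,xy in G.items():
    for c in I:
        r=locate(I[c],n,xy)
        print(n,c,None if r is None else (np.round(r[0],4).tolist(),r[1],round(r[2],0)))
for n in ('red_swatch','green_swatch','blue_swatch'):
    m=locate(I['top'],n,G[n])[3]; b=cv2.minAreaRect(np.argwhere(m)[:,::-1].astype(np.float32)); print(n,b)
E
```

```text
red_swatch top ([0.5865, -0.173], 919.5, 952.0)
red_swatch side ([0.5874, -0.1713], 742.5, 812.0)
green_swatch top ([0.3633, -0.3192], 972.0, 1009.0)
green_swatch side ([0.3648, -0.3181], 1198.5, 1302.0)
blue_swatch top ([0.4011, 0.343], 977.0, 1012.0)
blue_swatch side ([0.3861, 0.3522], 201.0, 388.0)
red_collar top ([0.4293, -0.1372], 247.0, 274.0)
red_collar side ([0.4303, -0.1346], 267.0, 308.0)
green_collar top ([0.5037, -0.2577], 222.0, 278.0)
green_collar side ([0.5047, -0.2565], 291.5, 362.0)
red_core top ([0.4464, 0.0731], 41.0, 61.0)
red_core side ([0.4458, 0.0754], 132.5, 171.0)
green_core top ([0.3918, 0.2208], 43.0, 66.0)
green_core side ([0.3929, 0.2267], 102.5, 150.0)
blue_core top ([0.4939, -0.0203], 29.5, 65.0)
blue_core side ([0.4896, -0.0176], 129.0, 186.0)
red_swatch ((327.64996337890625, 160.9499969482422), (30.674089431762695, 30.99031639099121), 71.56504821777344)
green_swatch ((376.2707214355469, 228.1017303466797), (31.475004196166992, 32.003501892089844), 86.633544921875)
blue_swatch ((168.25, 221.25), (31.622772216796875, 31.939001083374023), 18.434947967529297)
```

```bash
python3 - <<'E'
s=open('h.py').read()
s=s.replace("    if yaw is not None: t=-((yaw-cur+90)%180-90)","""    if yaw is not None:
        az=lambda q:np.degrees(np.arctan2(q[1],q[0]))
        n=az(s['position'])-np.degrees(s['qpos'][6]); cur+=180*np.round((n-cur)/180)
        t=-(az((x,y))+(yaw-az((x,y))+90)%180-90-cur)""")
open('h.py','w').write(s)
E
python3 -c "
from h import *
print(rel(.43,-.136,.16,-53))"
```

```text
([-44.6, -56.1, 4.7], 117.3)
```

Request:
carry_out --rows '[[1,[-44.6,-56.1,4.7],117.3],[1,[-44.6,-56.1,4.7],117.3],[1,[-44.6,-56.1,4.7],117.3],[1,[-44.6,-56.1,4.7],117.3],[1,[-44.6,-56.1,4.7],117.3],[1,[-44.6,-56.1,4.7],117.3],[1,[-44.6,-56.1,4.7],117.3],[1,[-44.6,-56.1,4.7],117.3],[1,[-44.6,-56.1,4.7],117.3],[1,[-44.6,-56.1,4.7],117.3]]'

```text
clock: 2.45
position: [0.4095, -0.0469, 0.1664]
eef_rot: [0.919, 0.395, 0.001, -0.0]
ft_force: [1.7, 0.7, 0.2]
grip_width: 1.002
finger_force: 0.0
```

```bash
python3 -c "
from h import *
print(st(),env.observe()['qpos'],rel(.43,-.136,.08,-53))"
```

```text
{'t': 2.45, 'p': [0.4095, -0.0469, 0.1664], 'F': [1.7, 0.7, 0.2], 'w': 1.002, 'f': 0.0} [-0.58998187  0.08002145  0.63227241  2.16162368 -0.06088808  0.91445027
 -0.68084883] ([-5.1, 7.6, 8.6], 9.5)
```

Request:
carry_out --rows '[[1,[-5.1,7.6,8.6],9.5],[1,[-5.1,7.6,8.6],9.5],[1,[-5.1,7.6,8.6],9.5],[1,[-5.1,7.6,8.6],9.5],[1,[-5.1,7.6,8.6],9.5]]'

```text
clock: 3.08
position: [0.4305, -0.1329, 0.0811]
eef_rot: [0.947, 0.321, 0.001, -0.0]
ft_force: [0.3, 0.7, 0.2]
grip_width: 0.996
finger_force: 0.0
```

```bash
python3 -c "
from h import *
im=env.get_image('wrist'); cv2.imwrite('pics/w1.png',im['frame']); print({k:im[k] for k in im if k!='frame'})
print(st(),env.observe()['qpos'],rel(.43,-.136,.002,-53))
for c in('top','side'):
  r=locate(env.get_image(c),'red_collar',(.43,-.136)); print(r and r[:3])
"
```

```text
{'fx': 325.19226210127806, 'fy': 325.19226210127806, 'cx': 285.78210697371844, 'cy': 209.81197159122272, 'rvec': array([-2.57630489,  1.27249898,  0.18504165]), 'tvec': array([-0.3674653 ,  0.24981898,  0.33308757])}
{'t': 3.12, 'p': [0.4306, -0.1328, 0.0812], 'F': [-1.3, -0.0, -0.2], 'w': 1.003, 'f': 0.0} [-0.35574605  0.32806113  0.66504611  2.17170338 -0.30585055  0.72946992
 -0.40270353] ([-0.3, 0.2, 7.9], 0.5)
None
(array([ 0.43018616, -0.13475421]), 266.0, 307.61490032752044)
```

View pics/w1.png

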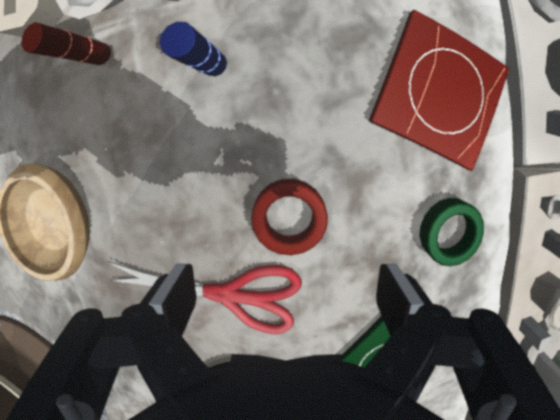

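The wrist view shows the red ring at (289,217), the green ring at (453,232) and the red tile at (440,90). The scissors lie just outside the finger path. I'll use this closer view to measure.

```bash
python3 - <<'E'
s=open('h.py').read()
s=s.replace("    return cv2.projectPoints(","""    if im.get('wrist'): return cv2.fisheye.projectPoints(np.float64(P)[:,None],np.float64(im['rvec']),np.float64(im['tvec']),K,np.zeros(4))[0][:,0]
    return cv2.projectPoints(""")
s+='''
def wrist():
    im=dict(env.get_image('wrist')); im['wrist']=1; return im
'''
open('h.py','w').write(s)
E
python3 - <<'E'
from m import *
im=wrist()
for n,r in dict(red_collar=55,green_collar=50,red_swatch=95,blue_core=55,red_core=60).items():
    q=locate(im,n,G[n],rad=r); print(n,project(im,[[*G[n],.01]]),q and (np.round(q[0],4),q[1],q[2]))
E
```

```text
red_collar [[287.26951295 217.093335  ]] (array([ 0.4296, -0.1371]), 4458.5, 4846.60052785615)
green_collar [[453.54688249 232.99862164]] (array([ 0.5046, -0.2594]), 3053.5, 3603.6168477458414)
red_swatch [[446.68166808  90.35899263]] (array([ 0.5882, -0.1733]), 13228.0, 13604.869092562192)
blue_core [[212.92489453  61.35661645]] (array([ 0.4892, -0.02  ]), 2130.0, 2318.112787907754)
red_core [[93.26066966 50.40911264]] (array([0.4353, 0.1075]), 480.5, 2269.33124693632)
```

Request:
carry_out --rows '[[1,[-0.3,0.3,5.0],0],[1,[-0.3,0.3,5.0],0],[1,[-0.3,0.3,5.5],0],[1,[-0.3,0.3,5.5],0]]'

```text
clock: 3.78
position: [0.4298, -0.1384, 0.026]
eef_rot: [0.947, 0.32, 0.001, 0.0]
ft_force: [-0.0, -0.0, 0.6]
grip_width: 0.999
finger_force: 0.0
```

```bash
python3 -c "
from h import *
print(st(),rel(.4296,-.1368,.002,-53))
"
```

```text
{'t': 3.77, 'p': [0.4298, -0.1384, 0.026], 'F': [-0.0, -0.0, 0.6], 'w': 0.999, 'f': 0.0} ([0.1, -0.1, 2.4], 0.4)
```

Request:
carry_out --rows '[[1,[0.1,-0.1,1.5],0],[1,[0.1,-0.1,2.0],0],[1,[0.1,-0.1,2.4],0],[1,[0.1,-0.1,2.4],0],[0.6,[0.1,-0.1,2.4],0],[0.6,[0.1,-0.1,2.4],0],[0.5,[0.1,-0.1,2.4],0],[0.5,[0.1,-0.1,2.4],0]]'

```text
clock: 4.78
position: [0.4293, -0.1371, 0.0011]
eef_rot: [0.947, 0.32, 0.0, 0.0]
ft_force: [0.2, -0.6, 0.0]
grip_width: 0.504
finger_force: 0.0
```

```bash
python3 -c "
from h import *
im=wrist(); cv2.imwrite('pics/w2.png',im['frame'])
for c,i in (('w',im),('side',env.get_image('side'))):
  r=locate(i,'red_collar',(.43,-.136),rad=90 if c=='w' else 22); print(c,r and r[:3])
"
```

```text
w (array([ 0.4301171 , -0.13652152]), 9006.5, 10051.516487233224)
side (array([ 0.42856505, -0.13627709]), 249.0, 308.7363321527373)
```

View pics/w2.png

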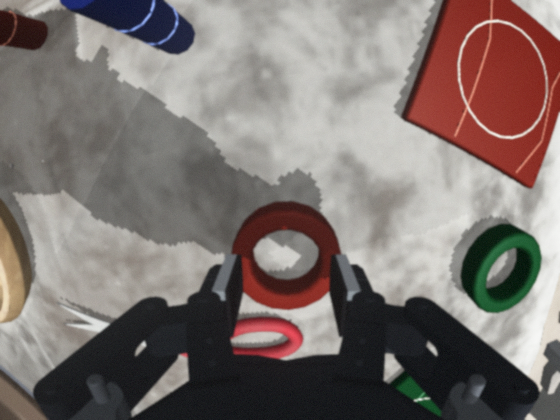

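The pads sit level with the ring's edges, at (237,290) and (340,290), and haven't squeezed yet. The opening scale may be non-linear, so I'll close further.

Request:
carry_out --rows '[[0.3,[0,0,0],0],[0.3,[0,0,0],0],[0.2,[0,0,0],0],[0.2,[0,0,0],0]]'

```text
clock: 5.38
position: [0.4293, -0.1371, 0.001]
eef_rot: [0.947, 0.32, 0.0, -0.0]
ft_force: [-0.0, 0.4, 0.9]
grip_width: 0.203
finger_force: 0.0
```

```bash
python3 -c "
from h import *
im=env.get_image('side'); w=wrist()['frame']
a=cv2.resize(im['frame'][170:280,230:350],(480,440),interpolation=cv2.INTER_CUBIC)
b=cv2.resize(w[150:370,140:440],(320,235)); o=np.zeros((440,800,3),np.uint8); o[:,:480]=a; o[:235,480:]=b
cv2.imwrite('pics/s2.png',o)
"
```

```text
(no output)
```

View pics/s2.png

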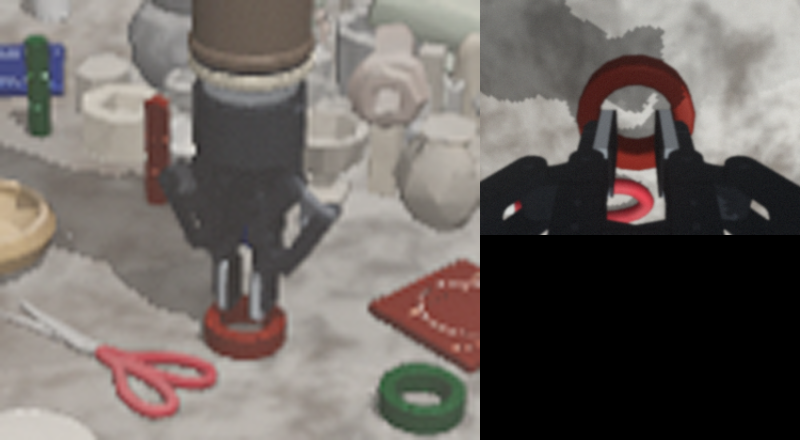

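```bash
python3 -c "
from h import *
im=env.get_image('side')
for z in (0,.01,.02,.03,.04): print(z,((project(im,[[.4293,-.1371,z]])[0]-[230,170])*4).round())
a=cv2.resize(im['frame'][225:265,270:315],(720,640)[:2] if 0 else (675,600),interpolation=cv2.INTER_NEAREST)
cv2.imwrite('pics/s3.png',a)
print(st(),env.observe()['joint_efforts'])
w=env.get_image('wrist'); R=cv2.Rodrigues(w['rvec'])[0]; print('cam',-R.T@w['tvec'],R[2])
w['wrist']=1
y=np.array([.606,-.795,0])
for g in (.0085,.0085+.006):
  for z in (0,.01,.02,.03): print(g,z,project(w,[np.array([.4293,-.1371,z])+s*g*y for s in(-1,1)]).round().tolist())
"
```

```text
0 [243. 338.]
0.01 [244. 326.]
0.02 [244. 314.]
0.03 [244. 302.]
0.04 [244. 290.]
{'t': 5.53, 'p': [0.4292, -0.1371, 0.001], 'F': [1.0, 0.4, -0.3], 'w': 0.196, 'f': 0.0} [-1.06831798e-03 -4.47265255e+01  7.14269355e+00 -1.54379511e+01
  8.27022304e-03  1.70459742e-03  1.99296426e-05]
cam [ 0.48845015 -0.09187485  0.16733869] [-0.23021626 -0.1766343  -0.95697481]
0.0085 0 [[271.0, 250.0], [301.0, 250.0]]
0.0085 0.01 [[270.0, 258.0], [302.0, 258.0]]
0.0085 0.02 [[269.0, 266.0], [303.0, 266.0]]
0.0085 0.03 [[268.0, 276.0], [304.0, 276.0]]
0.0145 0 [[260.0, 250.0], [311.0, 250.0]]
0.0145 0.01 [[259.0, 258.0], [313.0, 258.0]]
0.0145 0.02 [[257.0, 266.0], [314.0, 266.0]]
0.0145 0.03 [[255.0, 275.0], [316.0, 275.0]]
```

View pics/s3.png

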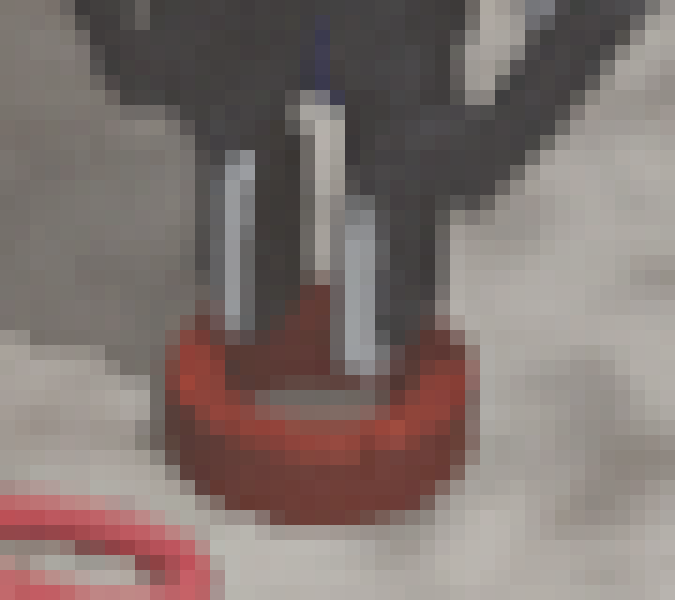

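The fingertips end at about (290,249) in the side view, which is roughly z≈0.02, so they closed above the ring without touching it. I'll reopen, go lower in small steps while watching the force, and close again.

Request:
carry_out --rows '[[1,[0,0,0],0],[1,[0,0,0],0],[1,[0,0,0],0],[1,[0,0,0],0],[1,[0,0,0.4],0],[1,[0,0,0.8],0],[1,[0,0,0.8],0]]'

```text
clock: 6.45
position: [0.4289, -0.137, -0.0074]
eef_rot: [0.947, 0.32, -0.0, -0.0]
ft_force: [-1.0, -0.1, -0.5]
grip_width: 0.998
finger_force: 0.0
```

```bash
python3 -c "
from h import *
print(st())
im=env.get_image('side')
r=locate(im,'red_collar',(.43,-.136)); print(r[0])
a=cv2.resize(im['frame'][215:265,260:325],(780,600),interpolation=cv2.INTER_NEAREST)
cv2.imwrite('pics/s4.png',a)
"
```

```text
{'t': 6.45, 'p': [0.4289, -0.137, -0.0074], 'F': [-1.0, -0.1, -0.5], 'w': 0.998, 'f': 0.0}
[ 0.42945222 -0.13562818]
```

View pics/s4.png

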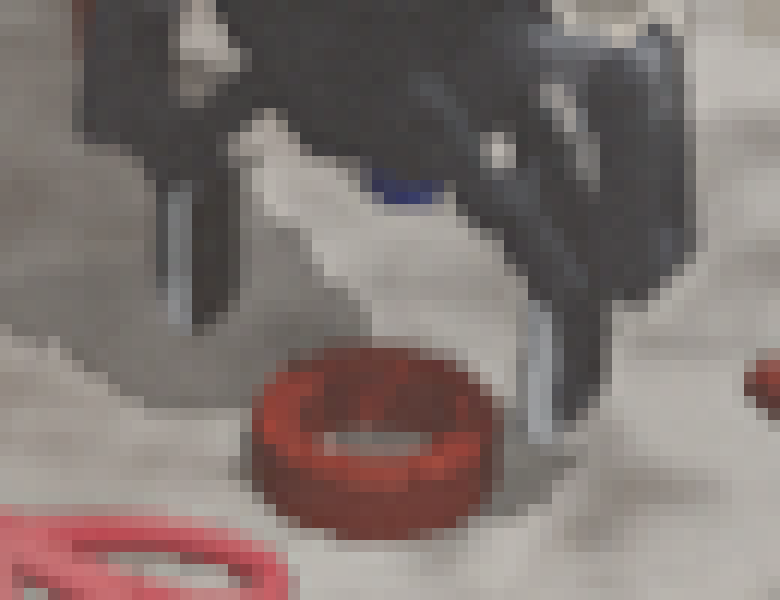

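The open fingertips, at (190,330) and (555,440) in the crop, are still at about z≈0.024, above the ring top. I'll go lower before closing.

Request:
carry_out --rows '[[0.85,[0,0,0.5],0],[0.85,[0,0,0.9],0],[0.85,[0,0,1.2],0],[0.85,[0,0,1.2],0],[0.7,[0,0,1.2],0],[0.6,[0,0,1.2],0],[0.5,[0,0,1.2],0],[0.5,[0,0,1.2],0]]'

```text
clock: 7.5
position: [0.4294, -0.1372, -0.0182]
eef_rot: [0.947, 0.32, 0.0, -0.0]
ft_force: [-4.1, 0.8, 13.4]
grip_width: 0.614
finger_force: 60.0
```

Gripped at 0.61 with 60 N, and the fingertips are on the table at TCP z≈-0.018, so the true tips sit about 18 mm above the reported TCP when holding the ring. Lifting and carrying it over.

Request:
carry_out --rows '[[0.5,[0,0,-2],0],[0.5,[0,0,-6],0],[0.5,[0,0,-6],0],[0.5,[0,0,-6],0]]'

```text
clock: 8.0
position: [0.4291, -0.1366, 0.0407]
eef_rot: [0.947, 0.321, 0.0, -0.0]
ft_force: [-0.4, -0.8, -1.4]
grip_width: 0.616
finger_force: 63.3
```

```bash
python3 -c "
from h import *
print(st(), rel(.5875,-.1728,.03,-53))
im=env.get_image('side')
r=locate(im,'red_collar',(.43,-.136),z0=.055); print(r[0],r[1:3])
"
```

```text
{'t': 8.0, 'p': [0.4291, -0.1366, 0.0407], 'F': [-0.4, -0.8, -1.4], 'w': 0.616, 'f': 63.3} ([10.4, 12.5, 1.1], 0.4)
[ 0.42881633 -0.12929631] (233.0, 310.18948798161)
```

Request:
carry_out --rows '[[0.5,[5,6,0],0],[0.5,[10.4,12.5,0],0],[0.5,[10.4,12.5,0.0],0],[0.5,[10.4,12.5,1.1],0],[0.5,[10.4,12.5,1.1],0],[0.5,[10.4,12.5,1.1],0],[0.5,[10.4,12.5,1.1],0]]'

```text
clock: 8.93
position: [0.5873, -0.1732, 0.0303]
eef_rot: [0.947, 0.32, 0.0, -0.0]
ft_force: [-0.1, 0.1, -1.4]
grip_width: 0.614
finger_force: 63.3
```

```bash
python3 -c "
from h import *
print(st(), rel(.5875,-.1728,-.0075,-53))
im=wrist(); cv2.imwrite('pics/w5.png',im['frame'])
"
```

```text
{'t': 8.93, 'p': [0.5873, -0.1732, 0.0303], 'F': [-0.1, 0.1, -1.4], 'w': 0.614, 'f': 63.3} ([0.0, -0.0, 3.8], 0.3)
```

View pics/w5.png

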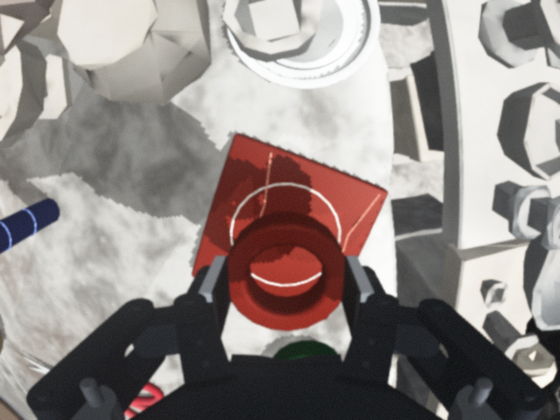

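The ring is held level over the red tile at (286,268). Lowering it slowly.

Request:
carry_out --rows '[[0.5,[0,0,1.5],0],[0.5,[0,0,2.6],0],[0.5,[0,0,3.0],0],[0.5,[0,0,3.3],0],[0.5,[0,0,3.5],0],[0.5,[0,0,3.7],0],[0.5,[0,0,3.7],0]]'

```text
clock: 9.85
position: [0.5878, -0.1733, -0.007]
eef_rot: [0.947, 0.32, 0.0, -0.0]
ft_force: [-0.1, -0.7, -0.7]
grip_width: 0.613
finger_force: 63.3
```

Request:
carry_out --rows '[[0.5,[0,0,0.1],0],[0.5,[0,0,0.1],0]]'

```text
clock: 10.1
position: [0.5879, -0.1734, -0.0079]
eef_rot: [0.947, 0.32, 0.0, 0.0]
ft_force: [-0.3, -0.7, -0.7]
grip_width: 0.612
finger_force: 63.3
```

Request:
carry_out --rows '[[0.5,[0,0,0.1],0],[0.5,[0,0,0.1],0],[0.5,[0,0,0.2],0],[0.5,[0,0,0.2],0]]'

```text
clock: 10.6
position: [0.5879, -0.1734, -0.0081]
eef_rot: [0.947, 0.32, 0.001, -0.0]
ft_force: [-5.6, 2.7, 17.8]
grip_width: 0.614
finger_force: 65.1
```

Contact. I'll ease back 1 mm and then release.

Request:
carry_out --rows '[[0.5,[0,0,-0.1],0],[0.5,[0,0,-0.1],0],[0.65,[0,0,-0.1],0],[0.7,[0,0,-0.1],0],[0.8,[0,0,-0.2],0],[0.9,[0,0,-0.2],0],[1,[0,0,-0.4],0],[1,[0,0,-3],0],[1,[0,0,-9],0],[1,[0,0,-9],0]]'

```text
clock: 11.85
position: [0.5907, -0.1748, 0.0845]
eef_rot: [0.947, 0.32, 0.003, 0.002]
ft_force: [-0.6, -0.7, -0.2]
grip_width: 0.996
finger_force: 0.0
```

```bash
python3 - <<'E'
from m import *
im=wrist()
for n,r,z in (('red_swatch',110,0),('green_collar',60,0)):
    q=locate(im,n,G[n],rad=r,z0=z); print(n,np.round(q[0],4),q[1:3])
# white circle vs ring hole on tile: find the ring by darkness edges -> save crop
uv=project(im,[[.5875,-.173,.03]])[0].astype(int); print(uv)
f=im['frame']; x0,y0=max(uv[0]-80,0),max(uv[1]-80,0)
cv2.imwrite('pics/w6.png',cv2.resize(f[y0:y0+160,x0:x0+160],(600,600),interpolation=cv2.INTER_CUBIC)); print(x0,y0)
print(st(), rel(.5043,-.2585,.06,50),rel(.5043,-.2585,.06,-40), env.observe()['qpos'])
E
```

```text
red_swatch [ 0.5873 -0.1726] (15070.0, 15249.28949108941)
green_collar [ 0.5038 -0.2577] (2530.5, 3141.1586050074548)
[280 222]
200 142
{'t': 11.9, 'p': [0.5893, -0.1738, 0.0822], 'F': [-0.4, 0.3, -0.7], 'w': 1.001, 'f': 0.0} ([-11.9, 1.6, 2.2], -102.6) ([-11.9, 1.6, 2.2], -12.6) [-0.22589185  0.58423893  0.61706149  1.78155183 -0.41899561  0.90523759
 -0.34334019]
```

View pics/w6.png

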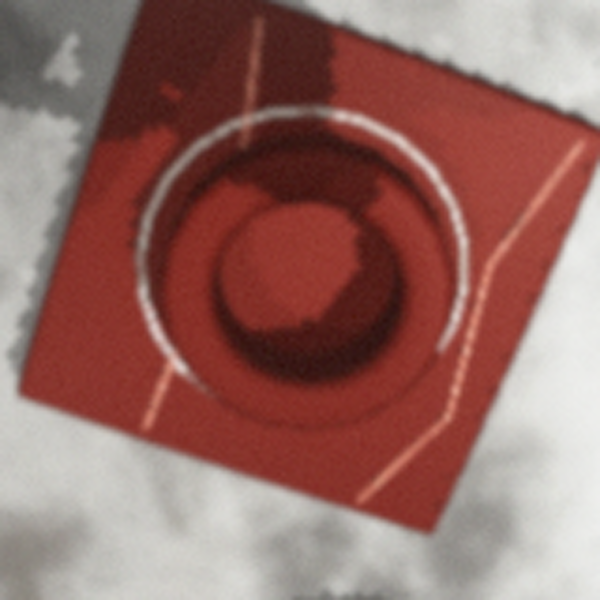

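The red collar lies inside the pale circle, with its hole at crop (310,291), centred to about 1 mm. Next is the green collar.

Request:
carry_out --rows '[[1,[-6,0.8,0],0],[1,[-11.9,1.6,0],0],[1,[-11.9,1.6,2],0],[0.9,[-11.9,1.6,5],0],[0.85,[-11.9,1.6,6],0],[0.85,[-11.9,1.6,6],0],[0.85,[-11.9,1.6,6],0]]'

```text
clock: 12.78
position: [0.5034, -0.2585, 0.0206]
eef_rot: [0.947, 0.32, 0.0, 0.0]
ft_force: [0.1, -0.3, -0.6]
grip_width: 0.849
finger_force: 0.0
```

```bash
python3 - <<'E'
from m import *
im=wrist()
q=locate(im,'green_collar',G['green_collar'],rad=90); print(np.round(q[0],4),q[1:3])
print(st(), rel(.5043,-.2585,-.0165))
E
```

```text
[ 0.5039 -0.257 ] (7593.0, 8280.608637778903)
{'t': 12.82, 'p': [0.5035, -0.2585, 0.0208], 'F': [0.2, 0.1, -0.3], 'w': 0.849, 'f': 0.0} ([0.1, 0.0, 3.7], 0.0)
```

Request:
carry_out --rows '[[0.85,[0.1,0,2],0],[0.85,[0.1,0,3.3],0],[0.85,[0.1,0,3.7],0],[0.85,[0.1,0,3.7],0],[0.7,[0.1,0,3.7],0],[0.6,[0.1,0,3.7],0],[0.5,[0.1,0,3.7],0],[0.5,[0.1,0,3.7],0]]'

```text
clock: 13.82
position: [0.504, -0.258, -0.0159]
eef_rot: [0.947, 0.32, 0.001, 0.0]
ft_force: [-2.3, 0.8, 7.2]
grip_width: 0.607
finger_force: 61.0
```

Request:
carry_out --rows '[[0.5,[0,0,-2],0],[0.5,[0,0,-6],0],[0.5,[-5,-1.2,-6],0],[0.5,[-10,-2.5,-6],0],[0.5,[-14.8,-3.7,-6],0],[0.5,[-14.8,-3.7,-6],0],[0.5,[-14.8,-3.7,-5],0],[0.5,[-14.8,-3.7,-5],0],[0.5,[-14.8,-3.7,-5],0]]'

```text
clock: 14.95
position: [0.3643, -0.3176, 0.0327]
eef_rot: [0.947, 0.321, -0.0, -0.0]
ft_force: [-0.5, 0.4, -0.7]
grip_width: 0.603
finger_force: 63.3
```

```bash
python3 - <<'E'
from m import *
im=env.get_image('side')
q=locate(im,'green_swatch',G['green_swatch']); print(q and (np.round(q[0],4),q[1:3]))
print(st(), rel(.364,-.3188,-.005))
E
```

```text
(array([ 0.3701, -0.3026]), (1569.5, 1251.8639308097772))
{'t': 15.0, 'p': [0.3642, -0.3177, 0.0328], 'F': [-0.8, 0.2, -1.4], 'w': 0.606, 'f': 63.3} ([-0.1, 0.1, 3.8], 0.0)
```

Request:
carry_out --rows '[[0.5,[-0.1,0.1,1.5],0],[0.5,[-0.1,0.1,2.6],0],[0.5,[-0.1,0.1,3.1],0],[0.5,[-0.1,0.1,3.4],0],[0.5,[-0.1,0.1,3.6],0],[0.5,[-0.1,0.1,3.8],0],[0.5,[-0.1,0.1,3.8],0]]'

```text
clock: 15.88
position: [0.3635, -0.3195, -0.005]
eef_rot: [0.947, 0.32, 0.0, 0.0]
ft_force: [-0.9, 0.4, -1.1]
grip_width: 0.605
finger_force: 63.3
```

Request:
carry_out --rows '[[0.5,[0,0,0.1],0],[0.5,[0,0,0.1],0]]'

```text
clock: 16.12
position: [0.3635, -0.3195, -0.0059]
eef_rot: [0.947, 0.32, 0.0, 0.0]
ft_force: [-0.2, -0.6, 0.5]
grip_width: 0.602
finger_force: 63.4
```

Request:
carry_out --rows '[[0.5,[0,0,0.1],0],[0.5,[0,0,0.1],0]]'

```text
clock: 16.38
position: [0.3636, -0.3196, -0.006]
eef_rot: [0.947, 0.32, 0.001, -0.0]
ft_force: [-3.4, 3.0, 15.8]
grip_width: 0.608
finger_force: 65.1
```

Contact at −0.006. I'll ease back 1 mm, release and go up.

Request:
carry_out --rows '[[0.5,[0,0,-0.1],0],[0.5,[0,0,-0.1],0],[0.65,[0,0,-0.1],0],[0.7,[0,0,-0.1],0],[0.8,[0,0,-0.2],0],[0.9,[0,0,-0.2],0],[1,[0,0,-0.4],0],[1,[0,0,-3],0],[1,[0,0,-9],0],[1,[0,0,-14],0]]'

```text
clock: 17.62
position: [0.3631, -0.3197, 0.1347]
eef_rot: [0.947, 0.32, -0.0, 0.0]
ft_force: [0.8, 0.0, -0.3]
grip_width: 0.998
finger_force: 0.0
```

```bash
python3 - <<'E'
from m import *
im=wrist(); f=im['frame']
uv=project(im,[[.364,-.319,.03]])[0].astype(int); x0,y0=max(uv[0]-70,0),max(uv[1]-70,0); print(uv,x0,y0)
cv2.imwrite('pics/w7.png',cv2.resize(f[y0:y0+140,x0:x0+140],(560,560),interpolation=cv2.INTER_CUBIC))
print(st(), rel(.445,.074,.16,80),rel(.445,.074,.16,0),rel(.445,.074,.16,-45),env.observe()['qpos'])
E
```

```text
[285 199] 215 129
{'t': 17.68, 'p': [0.365, -0.3222, 0.14], 'F': [2.4, -2.1, 4.3], 'w': 0.999, 'f': 0.0} ([30.3, -26.7, -2.1], -132.8) ([30.3, -26.7, -2.1], -52.8) ([30.3, -26.7, -2.1], -7.8) [ 0.01175187  0.29609153  0.74557044  2.0429398  -0.26018765  0.88780424
 -0.02078304]
```

View pics/w7.png

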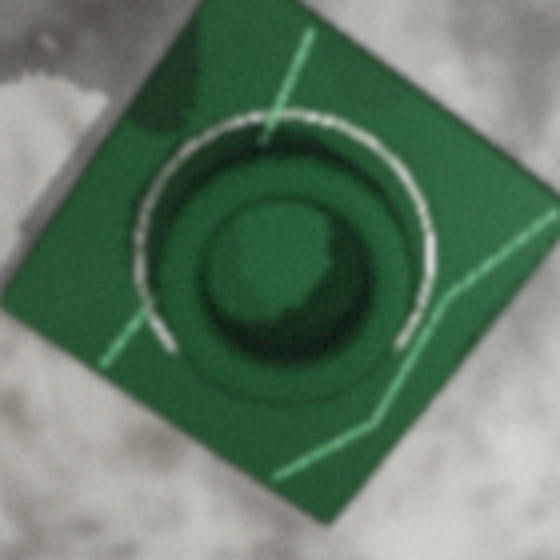

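The green collar is centred in its circle, with its hole at crop (288,278). Next is the red core. A closing line of about −53° keeps the fingers clear of the dishes beside it, so no turn is needed.

Request:
carry_out --rows '[[1,[15,-13,-2],0],[1,[30.3,-26.7,-2],0],[1,[30.3,-26.7,-2],0],[0.8,[30.3,-26.7,-2],0],[0.7,[30.3,-26.7,-2],0],[0.7,[30.3,-26.7,-2],0],[0.7,[30.3,-26.7,-2],0],[0.7,[30.3,-26.7,0],0],[0.7,[30.3,-26.7,0],0],[0.7,[30.3,-26.7,0],0]]'

```text
clock: 18.92
position: [0.4423, 0.0761, 0.1334]
eef_rot: [0.947, 0.32, 0.0, 0.0]
ft_force: [0.1, -0.4, 0.0]
grip_width: 0.703
finger_force: 0.0
```

```bash
cat >> m.py <<'E'
def core(n,xy=None,rad=130):
    im=wrist(); q=locate(im,n,xy or G[n],rad=rad); print(n,q and (np.round(q[0],4),q[1:3]))
    s=env.get_image('side'); p=locate(s,n,xy or G[n]); print('side',p and (np.round(p[0],4),p[1:3])); return im
E
python3 - <<'E'
from m import *
im=core('red_core'); cv2.imwrite('pics/w8.png',im['frame'])
print(st(), rel(.446,.0745,.025,-53),env.observe()['qpos'])
E
```

```text
red_core (array([0.4439, 0.0711]), (1121.0, 1293.360696364427))
side (array([0.4463, 0.0767]), (148.5, 170.60703032114543))
{'t': 19.02, 'p': [0.4426, 0.0762, 0.1336], 'F': [-0.5, 0.1, 0.2], 'w': 0.703, 'f': 0.0} ([0.2, 0.3, 10.9], 180.3) [-0.74301402  0.20947263  0.53686755  2.11835642 -0.1428      0.84669288
 -1.0409104 ]
```

View pics/w8.png

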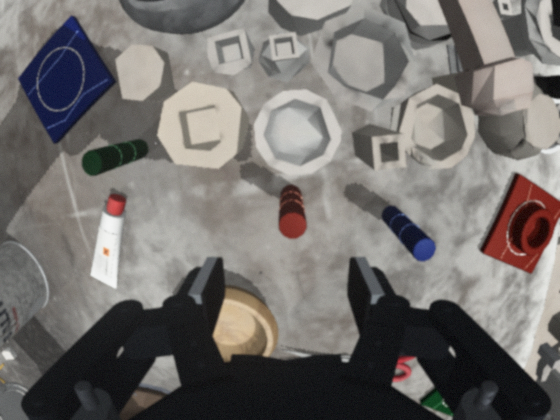

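The wrist view shows the red core with its top at (292,228) and base at (291,188), the blue core top at (423,250), and the green core top at (93,161). Checking the projection.

```bash
python3 - <<'E'
from m import *
im=wrist()
for n,xy in dict(r=(.445,.0735),b=(.489,-.02),g=(.392,.222)).items(): print(n,project(im,[[*xy,.09],[*xy,0]]).round(1).tolist())
print(st(),rel(.445,.0735,.06),rel(.445,.0735,.025))
E
```

```text
r [[290.8, 224.6], [289.3, 193.1]]
b [[424.4, 250.6], [389.9, 214.5]]
g [[87.6, 161.9], [137.1, 147.6]]
{'t': 19.07, 'p': [0.4426, 0.0763, 0.1336], 'F': [0.2, 0.3, -0.3], 'w': 0.7, 'f': 0.0} ([0.0, 0.4, 7.4], 0.0) ([0.0, 0.4, 10.9], 0.0)
```

Request:
carry_out --rows '[[0.65,[-0.1,0.4,3],0],[0.6,[-0.1,0.4,6],0],[0.6,[-0.1,0.4,9],0],[0.6,[-0.1,0.4,10.9],0],[0.6,[-0.1,0.4,10.9],0],[0.6,[-0.1,0.4,10.9],0],[0.6,[-0.1,0.4,10.9],0]]'

```text
clock: 19.95
position: [0.4446, 0.073, 0.0249]
eef_rot: [0.947, 0.32, 0.001, -0.0]
ft_force: [0.5, 0.2, -0.3]
grip_width: 0.599
finger_force: 0.0
```

```bash
python3 - <<'E'
from m import *
im=wrist(); cv2.imwrite('pics/w9.png',im['frame'])
print(st())
E
```

```text
{'t': 20.0, 'p': [0.4445, 0.0731, 0.0249], 'F': [-1.3, 0.2, 0.3], 'w': 0.6, 'f': 0.0}
```

View pics/w9.png

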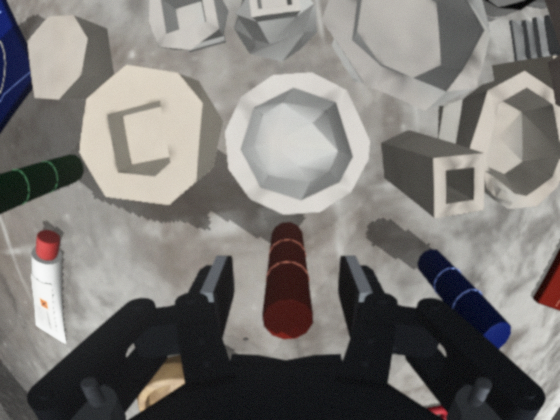

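The core stands between the pads, with its top at (290,315). That was my last picture view, so from here I go by numbers. Closing.

Request:
carry_out --rows '[[0.4,[0,0,0],0],[0.3,[0,0,0],0],[0.2,[0,0,0],0],[0.1,[0,0,0],0],[0.05,[0,0,0],0],[0.05,[0,0,0],0],[0.05,[0,0,0],0]]'

```text
clock: 20.88
position: [0.444, 0.0729, 0.0242]
eef_rot: [0.947, 0.32, 0.0, -0.0]
ft_force: [-1.3, -0.3, 6.2]
grip_width: 0.221
finger_force: 58.4
```

Request:
carry_out --rows '[[0.05,[0,0,-2],0],[0.05,[0,0,-7],0],[0.05,[0,0,-12],0],[0.05,[0,0,-12],0],[0.05,[0,0,-12],0]]'

```text
clock: 21.5
position: [0.4433, 0.073, 0.1435]
eef_rot: [0.947, 0.32, -0.0, -0.0]
ft_force: [-0.0, 0.1, -0.1]
grip_width: 0.218
finger_force: 58.6
```

```bash
python3 - <<'E'
from m import *
s=env.observe(); z0=s['position'][2]-.0242; xy=tuple(s['position'][:2])
im=wrist(); q=locate(im,'red_core',xy,z0=z0,rad=140); print('w',q and (np.round(q[0],4),q[1:3]))
for c in('side','top'):
    q=locate(env.get_image(c),'red_core',xy,z0=z0); print(c,q and (np.round(q[0],4),q[1:3]))
print(st(),rel(.5885,-.173,.145))
E
```

```text
w (array([0.4424, 0.0723]), (4536.0, 4873.017804438015))
side (array([0.4402, 0.0681]), (134.5, 194.00408437498845))
top None
{'t': 21.65, 'p': [0.4429, 0.0726, 0.1428], 'F': [-0.9, -0.9, -0.5], 'w': 0.218, 'f': 58.6} ([-3.3, 28.4, -0.2], 0.0)
```

Request:
carry_out --rows '[[0.05,[-1,10,0],0],[0.05,[-2,18,0],0],[0.05,[-3,25,0],0],[0.05,[-3.3,28.4,0],0],[0.05,[-3.3,28.4,0],0],[0.05,[-3.3,28.4,2],0],[0.05,[-3.3,28.4,4],0],[0.05,[-3.3,28.4,5],0],[0.05,[-3.3,28.4,5],0],[0.05,[-3.3,28.4,5],0]]'

```text
clock: 22.9
position: [0.5904, -0.1727, 0.0945]
eef_rot: [0.947, 0.321, 0.0, 0.0]
ft_force: [0.0, -0.1, -0.5]
grip_width: 0.216
finger_force: 58.8
```

```bash
python3 - <<'E'
from m import *
s=env.observe(); z0=s['position'][2]-.0242; xy=tuple(s['position'][:2])
im=wrist()
print(st(),rel(.5885,-.173,.035))
# tile + collar hull in wrist / side
for c,i,r in(('w',im,190),('side',env.get_image('side'),34)):
    q=locate(i,'red_swatch',(.5875,-.173),rad=r); print(c,q and (np.round(q[0],4),q[1:3]))
# tile pixels: pale circle seen? pixel of expected hole centre, and of core bottom
print(project(im,[[.5885,-.173,.03],[*xy,z0],[*xy,z0+.09]]).round(1).tolist())
E
```

```text
{'t': 22.95, 'p': [0.5905, -0.1728, 0.0948], 'F': [-0.0, -0.3, -1.6], 'w': 0.221, 'f': 58.8} ([-0.2, -0.1, 6.0], 0.0)
w (array([ 0.5695, -0.1845]), (19542.5, 13343.292176938849))
side (array([ 0.5878, -0.1709]), (759.0, 811.0974997787271))
[[284.3, 217.7], [285.6, 235.2], [285.8, 321.3]]
```

Request:
carry_out --rows '[[0.05,[-0.2,-0.1,1],0],[0.05,[-0.2,-0.1,2.5],0],[0.05,[-0.2,-0.1,3],0],[0.05,[-0.2,-0.1,3],0],[0.05,[-0.2,-0.1,3],0]]'

```text
clock: 23.62
position: [0.588, -0.1735, 0.0641]
eef_rot: [0.947, 0.32, 0.0, 0.0]
ft_force: [-0.1, 0.2, -0.1]
grip_width: 0.219
finger_force: 58.8
```

```bash
python3 - <<'E'
from m import *
s=env.observe(); print(st(),rel(.5885,-.173,.035)); xy=s['position'][:2]; z0=s['position'][2]-.0242
im=wrist(); f=im['frame']
# pale circle pixels on the tile -> ray to z=.01, fit circle; ring hole is shaded: report circle only
c=project(im,[[.5875,-.173,.01]])[0]
g=f.min(2); h,w=g.shape; yy,xx=np.mgrid[:h,:w]
th=np.linspace(0,2*np.pi,180)
best=[]
for dx in np.arange(-.006,.0061,.001):
  for dy in np.arange(-.006,.0061,.001):
    P=np.c_[.5875+dx+.034*np.cos(th),-.173+dy+.034*np.sin(th),np.full(180,.01)]
    uv=project(im,P).round().astype(int); ok=(uv[:,0]>=0)&(uv[:,0]<w)&(uv[:,1]>=0)&(uv[:,1]<h)
    best.append((g[uv[ok,1],uv[ok,0]].astype(float).clip(0,200).mean(),round(.5875+dx,4),round(-.173+dy,4)))
print(sorted(best)[-3:])
E
```

```text
{'t': 23.62, 'p': [0.588, -0.1735, 0.0641], 'F': [-0.1, 0.2, -0.1], 'w': 0.219, 'f': 58.8} ([0.1, -0.0, 2.9], 0.0)
[(np.float64(121.84444444444445), np.float64(0.5875), np.float64(-0.172)), (np.float64(130.1), np.float64(0.5865), np.float64(-0.173)), (np.float64(132.05555555555554), np.float64(0.5875), np.float64(-0.173))]
```

Request:
carry_out --rows '[[0.05,[0,0,1],0],[0.05,[0,0,1.8],0],[0.05,[0,0,2.2],0],[0.05,[0,0,2.5],0],[0.05,[0,0,2.7],0],[0.05,[0,0,2.8],0],[0.05,[0,0,2.8],0]]'

```text
clock: 24.55
position: [0.5878, -0.1734, 0.0361]
eef_rot: [0.947, 0.32, 0.0, 0.0]
ft_force: [-0.4, -0.5, 0.3]
grip_width: 0.217
finger_force: 58.8
```

Request:
carry_out --rows '[[0.05,[0,0,0.1],0],[0.05,[0,0,0.1],0]]'

```text
clock: 24.8
position: [0.5878, -0.1734, 0.035]
eef_rot: [0.947, 0.32, 0.0, -0.0]
ft_force: [-0.7, 1.0, -0.9]
grip_width: 0.217
finger_force: 58.8
```

Request:
carry_out --rows '[[0.05,[0,0,0.1],0],[0.05,[0,0,0.1],0]]'

```text
clock: 25.05
position: [0.5879, -0.1734, 0.0343]
eef_rot: [0.947, 0.32, 0.0, 0.0]
ft_force: [-1.4, -0.3, 2.9]
grip_width: 0.216
finger_force: 59.3
```

Request:
carry_out --rows '[[0.05,[0,0,0.1],0],[0.05,[0,0,0.1],0]]'

```text
clock: 25.3
position: [0.5881, -0.1734, 0.0342]
eef_rot: [0.947, 0.32, 0.001, -0.0]
ft_force: [-3.0, 0.8, 12.3]
grip_width: 0.221
finger_force: 60.3
```

It's on the tile at the expected height. Releasing and going up.

Request:
carry_out --rows '[[0.05,[0,0,-0.1],0],[0.25,[0,0,-0.1],0],[0.35,[0,0,-0.1],0],[0.5,[0,0,-0.1],0],[0.6,[0,0,-0.1],0],[0.6,[0,0,-0.1],0],[0.6,[0,0,-3],0],[0.6,[0,0,-8],0],[0.6,[0,0,-12],0],[0.6,[0,0,-12],0]]'

```text
clock: 26.55
position: [0.5897, -0.1742, 0.1564]
eef_rot: [0.947, 0.32, 0.003, 0.001]
ft_force: [0.3, 0.2, -0.8]
grip_width: 0.598
finger_force: 0.0
```

```bash
python3 - <<'E'
from m import *
print(st(),rel(.392,.2225,.155))
for c in('side','top'):
    im=env.get_image(c)
    for t in('red_core','green_core','bottle'): print(c,t,[(round(float(d["score"]),2),np.round(d["at"],3).tolist()) for d in env.recognise(c,t)][:2])
    q=locate(im,'green_core',(.392,.222)); print(q and (np.round(q[0],4),q[1:3]))
im=wrist(); m=env.masks_of('wrist','red_core')
for d in m[:2]:
    a=np.argwhere(d['mask'])[:,::-1].astype(np.float32); print(d['score'],cv2.minAreaRect(a))
print(project(im,[[.588,-.1733,z] for z in(.01,.1)]))
E
```

```text
{'t': 26.55, 'p': [0.5897, -0.1742, 0.1564], 'F': [0.3, 0.2, -0.8], 'w': 0.598, 'f': 0.0} ([8.3, -43.5, -0.0], 0.0)
side red_core [(0.62, [0.585, -0.186, 0.067]), (0.3, [0.57, -0.196, 0.013])]
side green_core [(0.5, [0.393, 0.214, 0.05])]
side bottle [(0.78, [0.476, 0.449, 0.048])]
(array([0.4169, 0.3074]), (7.5, 136.75778060848825))
top red_core []
top green_core [(0.39, [0.393, 0.217, 0.091])]
top bottle [(0.49, [0.475, 0.456, 0.069])]
(array([0.3916, 0.2208]), (42.0, 65.80243559984956))
0.79 ((286.5, 206.0), (52.0, 27.0), 90.0)
[[286.19322404 190.42138017]
 [286.33408387 220.15468246]]
```

The red core is upright in its collar; its wrist mask is centred at (286,206), as predicted. Next is the green core.

Request:
carry_out --rows '[[0.6,[4,-21,0],0],[0.7,[8.3,-43.5,0],0],[0.7,[8.3,-43.5,0],0],[0.7,[8.3,-43.5,0],0],[0.7,[8.3,-43.5,0],0],[0.7,[8.3,-43.5,0],0],[0.7,[8.3,-43.5,0],0],[0.7,[8.3,-43.5,1],0],[0.7,[8.3,-43.5,2],0],[0.7,[8.3,-43.5,2],0]]'

```text
clock: 28.3
position: [0.3901, 0.2207, 0.1321]
eef_rot: [0.948, 0.319, -0.001, 0.001]
ft_force: [-0.5, -0.8, 0.2]
grip_width: 0.701
finger_force: 0.0
```

```bash
cat >> m.py <<'E'
def look(n,xy):
    im=wrist()
    q=locate(im,n,xy,rad=70); print('colour',q and (np.round(q[0],4),q[1:3]))
    for d in env.masks_of('wrist',n)[:2]:
        m=d['mask']; h=cv2.convexHull(np.argwhere(m)[:,::-1].astype(np.float32)); M=cv2.moments(h); t=np.array([M['m10'],M['m01']])/M['m00']
        def e(p):
            k=cv2.moments(cv2.convexHull(project(im,model(n,0,p)).astype(np.float32))); return np.array([k['m10'],k['m01']])/k['m00']-t
        print('net',round(d['score'],2),np.round(least_squares(e,xy,diff_step=1e-3,x_scale=.1).x,4),t.round(1),M['m00'])
    print('at',[(round(d['score'],2),np.round(d['at'],4)) for d in env.recognise('wrist',n)][:2])
E
python3 - <<'E'
from m import *
look('green_core',(.392,.222)); print(st(),rel(.392,.2215,.025),env.observe()['qpos'])
E
```

```text
colour (array([0.3918, 0.2186]), (1162.5, 1302.6538069120143))
net 0.73 [0.3928 0.2196] [288.8 210.7] 1248.5
at [(0.86, array([0.3983, 0.2258, 0.089 ]))]
{'t': 28.45, 'p': [0.3906, 0.2215, 0.1331], 'F': [0.4, -0.0, -0.4], 'w': 0.702, 'f': 0.0} ([0.1, 0.1, 10.8], 0.0) [-1.07010774  0.20920989  0.51486861  2.11739139 -0.13657434  0.84612267
 -1.39539952]
```

Request:
carry_out --rows '[[0.65,[0,0.1,3],0],[0.6,[0,0.1,6],0],[0.6,[0,0.1,9],0],[0.6,[0,0.1,10.8],0],[0.6,[0,0.1,10.8],0],[0.6,[0,0.1,10.8],0]]'

```text
clock: 29.2
position: [0.3912, 0.2218, 0.0257]
eef_rot: [0.947, 0.32, 0.0, -0.0]
ft_force: [-0.3, 0.2, -0.5]
grip_width: 0.596
finger_force: 0.0
```

```bash
python3 - <<'E'
from m import *
look('green_core',(.392,.2205)); print(st(),rel(.392,.2205,.025))
E
```

```text
colour (array([0.3928, 0.2196]), (4435.5, 4751.9635837490205))
net 0.74 [0.3928 0.2198] [291.3 283.9] 4461.0
at [(0.55, array([0.401 , 0.2278, 0.077 ]))]
{'t': 29.35, 'p': [0.391, 0.2223, 0.0259], 'F': [-0.2, -0.4, 0.4], 'w': 0.599, 'f': 0.0} ([-0.0, 0.2, 0.1], 0.0)
```

Request:
carry_out --rows '[[0.6,[0,0.3,0.1],0],[0.6,[0,0.3,0.1],0],[0.4,[0,0.3,0.1],0],[0.3,[0,0.3,0.1],0],[0.2,[0,0.3,0.1],0],[0.1,[0,0.3,0.1],0],[0.05,[0,0.3,0.1],0],[0.05,[0,0.3,0.1],0],[0.05,[0,0.3,0.1],0]]'

```text
clock: 30.48
position: [0.3923, 0.2197, 0.0241]
eef_rot: [0.947, 0.32, 0.0, -0.0]
ft_force: [-1.2, -0.9, 6.3]
grip_width: 0.219
finger_force: 58.4
```

Request:
carry_out --rows '[[0.05,[0,0,-2],0],[0.05,[0,0,-7],0],[0.05,[0,0,-12],0],[0.05,[0,0,-12],0],[0.05,[0,0,-12],0]]'

```text
clock: 31.1
position: [0.3916, 0.2196, 0.1435]
eef_rot: [0.947, 0.321, -0.0, -0.0]
ft_force: [1.1, -0.4, -0.0]
grip_width: 0.222
finger_force: 58.6
```

```bash
python3 - <<'E'
from m import *
s=env.observe(); z0=s['position'][2]-.0248; xy=tuple(s['position'][:2])
im=wrist(); q=locate(im,'green_core',xy,z0=z0,rad=140); print('w',q and (np.round(q[0],4),q[1:3]))
print(st(),rel(.364,-.3192,.143))
E
```

```text
w (array([0.3914, 0.2192]), (4495.5, 4828.951801374322))
{'t': 31.15, 'p': [0.3913, 0.2192, 0.143], 'F': [-0.9, -0.5, -0.9], 'w': 0.219, 'f': 58.6} ([-34.9, 41.1, 0.1], 0.0)
```

Request:
carry_out --rows '[[0.05,[-3.5,4,0],0],[0.05,[-7,8,0],0],[0.05,[-11,12.5,0],0],[0.05,[-15,17.5,0],0],[0.05,[-19,22.5,0],0],[0.05,[-23,27,0],0],[0.05,[-27,32,0],0],[0.05,[-31,36.5,0],0],[0.05,[-34.9,41.1,0],0],[0.05,[-34.9,41.1,0],0]]'

```text
clock: 32.4
position: [0.361, -0.3243, 0.1429]
eef_rot: [0.949, 0.316, -0.002, 0.001]
ft_force: [-0.5, 0.9, -1.5]
grip_width: 0.217
finger_force: 58.8
```

```bash
python3 -c "
from m import *
print(st(),rel(.3637,-.3194,.095))"
```

```text
{'t': 32.4, 'p': [0.361, -0.3243, 0.1429], 'F': [-0.5, 0.9, -1.5], 'w': 0.217, 'f': 58.8} ([0.5, -0.2, 4.8], 0.0)
```

Request:
carry_out --rows '[[0.05,[0,0,2],0],[0.05,[0,0,4],0],[0.05,[0,0,5],0],[0.05,[0,0,5],0],[0.05,[0,0,5],0]]'

```text
clock: 33.02
position: [0.3645, -0.3188, 0.0943]
eef_rot: [0.947, 0.32, 0.0, 0.0]
ft_force: [-0.1, 0.3, -0.1]
grip_width: 0.216
finger_force: 58.8
```

```bash
cat >> m.py <<'E'
def circ(xy,R=.034,z=.01):
    im=wrist(); g=im['frame'].min(2); h,w=g.shape; th=np.linspace(0,2*np.pi,180); b=[]
    for dx in np.arange(-.007,.0071,.001):
        for dy in np.arange(-.007,.0071,.001):
            P=np.c_[xy[0]+dx+R*np.cos(th),xy[1]+dy+R*np.sin(th),np.full(180,z)]
            uv=project(im,P).round().astype(int); ok=(uv[:,0]>=0)&(uv[:,0]<w)&(uv[:,1]>=0)&(uv[:,1]<h)
            b.append((round(g[uv[ok,1],uv[ok,0]].astype(float).clip(0,200).mean(),1),round(float(xy[0]+dx),4),round(float(xy[1]+dy),4)))
    print(sorted(b)[-3:])
E
python3 -c "
from m import *
print(st(),rel(.3637,-.3194,.036)); circ((.364,-.319))"
```

```text
{'t': 33.02, 'p': [0.3645, -0.3188, 0.0943], 'F': [-0.1, 0.3, -0.1], 'w': 0.216, 'f': 58.8} ([-0.1, -0.0, 5.8], 0.0)
[(np.float64(110.8), 0.365, -0.319), (np.float64(111.0), 0.365, -0.318), (np.float64(112.0), 0.364, -0.319)]
```

Circle centre is (0.364, −0.319), as expected. Inserting.

Request:
carry_out --rows '[[0.05,[-0.1,0,2],0],[0.05,[-0.1,0,3],0],[0.05,[-0.1,0,4],0],[0.05,[-0.1,0,4.6],0],[0.05,[-0.1,0,5.1],0],[0.05,[-0.1,0,5.4],0],[0.05,[-0.1,0,5.7],0],[0.05,[-0.1,0,5.7],0]]'

```text
clock: 34.08
position: [0.3633, -0.3195, 0.0369]
eef_rot: [0.947, 0.32, -0.0, -0.0]
ft_force: [-0.2, -0.9, -0.7]
grip_width: 0.221
finger_force: 58.8
```

Request:
carry_out --rows '[[0.05,[0,0,0.1],0],[0.05,[0,0,0.1],0],[0.05,[0,0,0.2],0],[0.05,[0,0,0.2],0]]'

```text
clock: 34.58
position: [0.3634, -0.3194, 0.0349]
eef_rot: [0.947, 0.32, -0.0, -0.0]
ft_force: [0.3, 0.5, -1.6]
grip_width: 0.217
finger_force: 58.8
```

Request:
carry_out --rows '[[0.05,[0,0,0.1],0],[0.05,[0,0,0.1],0],[0.05,[0,0,0.1],0]]'

```text
clock: 34.95
position: [0.3635, -0.3195, 0.0341]
eef_rot: [0.947, 0.32, 0.0, 0.0]
ft_force: [-0.9, 0.9, 5.0]
grip_width: 0.217
finger_force: 59.1
```

Request:
carry_out --rows '[[0.05,[0,0,0.1],0],[0.05,[0,0,0.1],0]]'

```text
clock: 35.2
position: [0.3636, -0.3197, 0.034]
eef_rot: [0.947, 0.32, 0.001, -0.0]
ft_force: [-3.6, 3.1, 20.7]
grip_width: 0.216
finger_force: 61.1
```

It's down on the tile. Releasing and going up, then on to the blue core.

Request:
carry_out --rows '[[0.05,[0,0,-0.1],0],[0.25,[0,0,-0.1],0],[0.35,[0,0,-0.1],0],[0.5,[0,0,-0.1],0],[0.6,[0,0,-0.1],0],[0.6,[0,0,-0.1],0],[0.6,[0,0,-3],0],[0.6,[0,0,-8],0],[0.6,[0,0,-12],0],[0.6,[0,0,-12],0]]'

```text
clock: 36.45
position: [0.3648, -0.3206, 0.1555]
eef_rot: [0.947, 0.32, 0.002, 0.002]
ft_force: [-0.1, 0.3, -0.5]
grip_width: 0.6
finger_force: 0.0
```

```bash
python3 - <<'E'
from m import *
im=wrist()
for d in env.masks_of('wrist','green_core')[:2]:
    print(d['score'],cv2.minAreaRect(np.argwhere(d['mask'])[:,::-1].astype(np.float32)))
print(project(im,[[.3635,-.3195,z] for z in(.01,.1)]).round())
print(st(),rel(.489,-.0195,.15))
E
```

```text
[[283. 191.]
 [283. 220.]]
{'t': 36.55, 'p': [0.3636, -0.319, 0.1529], 'F': [-0.6, 1.1, -0.3], 'w': 0.6, 'f': 0.0} ([28.2, -16.2, 0.3], 0.0)
```

Request:
carry_out --rows '[[0.6,[14,-8,0],0],[0.7,[28.2,-16.2,0],0],[0.7,[28.2,-16.2,0],0],[0.7,[28.2,-16.2,0],0],[0.7,[28.2,-16.2,0],0],[0.7,[28.2,-16.2,1],0],[0.7,[28.2,-16.2,2],0],[0.7,[28.2,-16.2,2],0],[0.7,[28.2,-16.2,2],0]]'

```text
clock: 37.67
position: [0.4887, -0.0215, 0.133]
eef_rot: [0.948, 0.319, -0.0, 0.0]
ft_force: [0.1, 0.4, -0.3]
grip_width: 0.705
finger_force: 0.0
```

```bash
python3 - <<'E'
from m import *
look('blue_core',(.489,-.0195)); print(st(),rel(.489,-.0195,.025))
im=env.get_image('side')
for t in('green_core','red_core'): print(t,[(round(float(d["score"]),2),np.round(d["at"],3).tolist()) for d in env.recognise('side',t)][:2], [cv2.minAreaRect(np.argwhere(d['mask'])[:,::-1].astype(np.float32)) for d in env.masks_of('side',t)[:1]])
print(project(im,[[.3635,-.3195,z] for z in(.01,.1)]).round(),project(im,[[.588,-.173,z] for z in(.01,.1)]).round())
E
```

```text
colour (array([ 0.4825, -0.0255]), (627.5, 1331.7880166026298))
net 0.82 [ 0.4893 -0.0195] [284.  210.4] 1265.5
net 0.74 [ 0.5795 -0.1356] [454.2 206.3] 7495.5
at [(0.82, array([ 0.4946, -0.018 ,  0.0872]))]
{'t': 37.83, 'p': [0.4893, -0.0205, 0.1333], 'F': [-0.5, -0.1, -0.1], 'w': 0.696, 'f': 0.0} ([0.0, -0.1, 10.8], 0.0)
green_core [(0.75, [0.474, 0.451, 0.048]), (0.67, [0.362, -0.326, 0.066])] [((297.0, 279.0), (30.0, 8.0), 90.0)]
red_core [(0.6, [0.587, -0.186, 0.07])] [((348.18017578125, 230.4771728515625), (8.40715217590332, 25.29270362854004), 4.085616588592529)]
[[296. 296.]
 [297. 266.]] [[347. 246.]
 [349. 219.]]
```

Both placed cores show upright in the side view. Taking the blue core.

Request:
carry_out --rows '[[0.65,[0,-0.1,3],0],[0.6,[0,-0.1,6],0],[0.6,[0,-0.1,9],0],[0.6,[0,-0.1,10.8],0],[0.6,[0,-0.1,10.8],0],[0.6,[0,-0.1,10.8],0]]'

```text
clock: 38.83
position: [0.4893, -0.019, 0.0258]
eef_rot: [0.947, 0.32, 0.001, 0.0]
ft_force: [0.6, 0.3, -0.2]
grip_width: 0.601
finger_force: 0.0
```

```bash
python3 - <<'E'
from m import *
look('blue_core',(.489,-.0195)); print(st(),rel(.4893,-.0195,.025))
E
```

```text
colour (array([ 0.4892, -0.0198]), (4286.0, 4751.82363165007))
net 0.79 [ 0.4898 -0.0193] [286.9 283.6] 4558.5
net 0.24 [ 0.5797 -0.1305] [528.9 256.3] 3718.0
at [(0.92, array([ 0.4956, -0.0184,  0.0815]))]
{'t': 38.98, 'p': [0.4894, -0.0187, 0.0259], 'F': [0.2, 0.6, -0.6], 'w': 0.602, 'f': 0.0} ([-0.1, 0.1, 0.1], 0.0)
```

Request:
carry_out --rows '[[0.6,[0,0.1,0.1],0],[0.4,[0,0.1,0.1],0],[0.3,[0,0.1,0.1],0],[0.2,[0,0.1,0.1],0],[0.1,[0,0.1,0.1],0],[0.05,[0,0.1,0.1],0],[0.05,[0,0.1,0.1],0],[0.05,[0,0.1,0.1],0]]'

```text
clock: 39.98
position: [0.4894, -0.0196, 0.0242]
eef_rot: [0.947, 0.32, 0.0, -0.0]
ft_force: [-1.6, -0.5, 5.2]
grip_width: 0.22
finger_force: 58.4
```

Request:
carry_out --rows '[[0.05,[0,0,-2],0],[0.05,[0,0,-7],0],[0.05,[0,0,-12],0],[0.05,[0,0,-12],0],[0.05,[0,0,-12],0]]'

```text
clock: 40.6
position: [0.4887, -0.019, 0.1434]
eef_rot: [0.947, 0.321, -0.0, -0.0]
ft_force: [0.3, 0.7, -1.9]
grip_width: 0.218
finger_force: 58.7
```

```bash
python3 - <<'E'
from m import *
s=env.observe(); z0=s['position'][2]-.0245; xy=tuple(s['position'][:2])
im=wrist(); q=locate(im,'blue_core',xy,z0=z0,rad=140); print('w',q and (np.round(q[0],4),q[1:3]))
for c in('side','top'):
    q=locate(env.get_image(c),'blue_swatch',(.4,.342)); print(c,q and (np.round(q[0],4),q[1:3]))
print(st(),rel(.4005,.343,.143))
E
```

```text
w (array([ 0.4882, -0.0196]), (4388.0, 4849.092630448984))
side (array([0.4028, 0.3476]), (303.5, 387.39997115777805))
top (array([0.4013, 0.3436]), (964.5, 1011.7019004597096))
{'t': 40.75, 'p': [0.4883, -0.0196, 0.1428], 'F': [-0.3, -0.4, -1.4], 'w': 0.219, 'f': 58.7} ([15.0, -34.1, -0.0], 0.0)
```

Request:
carry_out --rows '[[0.05,[2,-5,0],0],[0.05,[4.5,-10,0],0],[0.05,[7,-15,0],0],[0.05,[9,-20,0],0],[0.05,[11,-25,0],0],[0.05,[13,-29.5,0],0],[0.05,[14.5,-32.5,0],0],[0.05,[15,-34.1,0],0],[0.05,[15,-34.1,0],0],[0.05,[15,-34.1,0],0]]'

```text
clock: 42.0
position: [0.4021, 0.3405, 0.1438]
eef_rot: [0.948, 0.319, -0.0, 0.0]
ft_force: [0.1, -0.1, -0.5]
grip_width: 0.215
finger_force: 58.8
```

```bash
python3 - <<'E'
from m import *
circ((.401,.343))
print(st(),rel(.4008,.343,.095))
E
```

```text
[(np.float64(158.8), 0.402, 0.343), (np.float64(160.9), 0.403, 0.342), (np.float64(167.9), 0.402, 0.342)]
{'t': 42.05, 'p': [0.4022, 0.3406, 0.144], 'F': [-0.1, -0.0, -0.8], 'w': 0.216, 'f': 58.8} ([0.0, -0.3, 4.9], 0.0)
```

Request:
carry_out --rows '[[0.05,[0,-0.1,2],0],[0.05,[0,-0.1,4],0],[0.05,[0,-0.1,5],0],[0.05,[0,-0.1,5],0],[0.05,[0,-0.1,5],0],[0.05,[0,-0.1,5],0]]'

```text
clock: 42.8
position: [0.4014, 0.3435, 0.0946]
eef_rot: [0.947, 0.32, 0.0, -0.0]
ft_force: [-0.2, -0.2, -0.6]
grip_width: 0.219
finger_force: 58.8
```

```bash
python3 - <<'E'
from m import *
circ((.401,.343))
print(st(),rel(.4015,.3425,.036))
E
```

```text
[(np.float64(154.6), 0.402, 0.343), (np.float64(155.4), 0.403, 0.342), (np.float64(164.0), 0.402, 0.342)]
{'t': 42.85, 'p': [0.4012, 0.3435, 0.0945], 'F': [0.7, -0.2, -0.8], 'w': 0.219, 'f': 58.8} ([-0.0, 0.1, 5.9], 0.0)
```

Request:
carry_out --rows '[[0.05,[0,0.1,2],0],[0.05,[0,0.1,3],0],[0.05,[0,0.1,4],0],[0.05,[0,0.1,4.8],0],[0.05,[0,0.1,5.3],0],[0.05,[0,0.1,5.6],0],[0.05,[0,0.1,5.8],0],[0.05,[0,0.1,5.9],0],[0.05,[0,0.1,5.9],0]]'

```text
clock: 43.98
position: [0.4016, 0.3425, 0.0351]
eef_rot: [0.947, 0.32, 0.0, -0.0]
ft_force: [-0.6, -0.5, -1.0]
grip_width: 0.215
finger_force: 58.8
```

Request:
carry_out --rows '[[0.05,[0,0,0.1],0],[0.05,[0,0,0.1],0],[0.05,[0,0,0.1],0]]'

```text
clock: 44.35
position: [0.4017, 0.3427, 0.0342]
eef_rot: [0.947, 0.32, 0.0, -0.0]
ft_force: [-0.1, -0.3, 2.9]
grip_width: 0.218
finger_force: 59.3
```

Light contact. Releasing here.

Request:
carry_out --rows '[[0.05,[0,0,0],0],[0.25,[0,0,0],0],[0.35,[0,0,0],0],[0.5,[0,0,0],0],[0.6,[0,0,0],0],[0.6,[0,0,0],0],[0.6,[0,0,-3],0],[0.6,[0,0,-8],0],[0.6,[0,0,-14],0],[0.6,[0,0,-14],0]]'

```text
clock: 45.6
position: [0.4038, 0.344, 0.1781]
eef_rot: [0.947, 0.32, 0.003, -0.002]
ft_force: [-0.0, -0.1, -0.4]
grip_width: 0.601
finger_force: 0.0
```

```bash
python3 - <<'E'
from m import *
im=wrist(); K=lambda n,c:[(round(d['score'],2),cv2.boundingRect(d['mask'].astype(np.uint8))) for d in env.masks_of(c,n)[:2]]
print('wrist blue',K('blue_core','wrist'),project(im,[[.4016,.3426,z] for z in(.01,.1)]).round().tolist())
for c in('side','top'):
    im=env.get_image(c)
    for n,xy in dict(red=(.588,-.173),green=(.3636,-.3195),blue=(.4016,.3426)).items():
        print(c,n,K(n+'_core',c),project(im,[[*xy,z] for z in(.01,.1)]).round().tolist())
    print('bottle',[np.round(d['at'],3).tolist() for d in env.recognise(c,'bottle')[:1]])
    print('collars',[[np.round(d['at'],3).tolist() for d in env.recognise(c,n)[:3]] for n in('red_collar','green_collar')])
print(st())
E
```

```text
wrist blue [(0.63, (274, 180, 24, 46))] [[286.0, 189.0], [285.0, 214.0]]
side red [(0.76, (343, 218, 11, 27))] [[347.0, 246.0], [349.0, 219.0]]
side green [(0.76, (293, 264, 9, 30))] [[296.0, 296.0], [297.0, 266.0]]
side blue [(0.67, (229, 162, 6, 25))] [[232.0, 186.0], [231.0, 163.0]]
bottle [[0.585, -0.186, 0.07]]
collars [[[0.576, -0.187, 0.03], [0.294, -0.471, 0.023]], [[0.358, -0.332, 0.029]]]
top red [(0.44, (325, 151, 9, 12))] [[328.0, 160.0], [331.0, 153.0]]
top green [(0.21, (149, 205, 39, 35))] [[377.0, 228.0], [383.0, 225.0]]
top blue [(0.54, (159, 215, 12, 10))] [[168.0, 221.0], [162.0, 217.0]]
bottle []
collars [[[0.583, -0.168, 0.032], [0.296, -0.458, 0.02], [0.395, 0.336, 0.012]], [[0.356, -0.313, 0.035]]]
{'t': 46.4, 'p': [0.4016, 0.3424, 0.174], 'F': [-0.4, -0.0, -0.2], 'w': 0.597, 'f': 0.0}
```

All three cores stand upright where predicted. Wrist forces stayed small all through the bottle area, and the gripper is empty and clear.

```bash
python3 -c "
from m import *
env.get_image('side'); print([(round(d['score'],2),np.round(d['at'],3).tolist()) for d in env.recognise('side','bottle')])
print(env.hand_in())"
```

```text
[(0.57, [0.475, 0.448, 0.046])]
the job is handed in; nothing more can be done
None
```

I handed the job in at about 46 s of the 125 s allowed, with both collars centred on their swatches, each with its core upright inside on the tile, the blue core upright on its swatch, and the bottle not moved.

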